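# Let the thick batteries out of the desk dispenser

### The job

Of the two battery dispensers on the desk, use the one that holds the two thick batteries: press its lever paddle down with the fingertips so that its gate lifts, and keep it down until both batteries have rolled out into the tray in front of it; then let go so that the gate drops shut. Do not touch the batteries themselves, work the lever of the dispenser with the thin batteries, or disturb the torch, mouse, mug and stapler.

Things in the scene. Friction and masses are not known exactly. Their poses are not given: they have to be found in the camera images.
- thick_dispenser: Black steel dispenser with the thick batteries, fixed to the desk, identical to the other one; either may stand on the left. Origin: middle of its width at desk level. +x points from tray to back, +y to its lever paddle. 62 mm wide, from x = -105 (tray front) to 56 mm (back wall, 46 mm high). Chute at x = -30 to 52 mm, sloping 14 degrees down to the tray; its walls are 52 mm high.
- thick_lever (a joint): Metal lever across that chute, rocking on a pin at x -26, y 65, z 75 mm in the dispenser's frame (bracket 86 mm high). 0 = rest, paddle up, gate shut; grows as the paddle is pressed, hard stop at 0.42 rad. The gate plate on its other end hangs in the chute at x -26 mm and lets thick batteries pass at about 0.35 rad. A spring shuts it: 2.5 N on the paddle starts it, 5 N holds it at the stop.
- thick_paddle (a point): Centre of the top face of that lever's paddle, a black plate 40 mm (along dispenser x) by 38 mm on the lever's outer end. At rest it is 94 mm above the desk at x -26, y 130 mm in the dispenser's frame and rises outward by 0.2 rad; at the stop it is 28 mm lower and slopes down outward by 0.22 rad. The space below it is free.
- thick_tray (a point): Centre of the tray floor of that dispenser, 4 mm above the desk. The tray is open above, inside 71 mm (along dispenser x, from -101 to -30 mm) by 54 mm, its walls 26 mm high. A thick battery lying in it has its centre at dispenser x below -38 mm.
- thick_cell_a: Thick battery nearest the gate: a loose, plain white cylinder 26 mm in diameter, 50 mm long, about 66 g, lying across the chute, resting against the gate. Origin at its centre, y axis along its length.
- thick_cell_b: The other thick battery, same size, lying behind the first in the chute. Origin at its centre.
- thin_dispenser: The other, identical dispenser (same sizes and frame), holding the thin batteries. To be left alone.
- thin_lever (a joint): Lever of the thin-battery dispenser, as thick_lever; to stay at 0.
- thin_paddle (a point): Centre of the upper face of the thin-battery dispenser's paddle, as thick_paddle; not to be pressed.
- thin_cell_a: Thin battery nearest its gate: plain white, 14.5 mm in diameter, 50 mm long. Origin at its centre.
- thin_cell_b: The other thin battery, same size, behind the first.
- torch: Black torch standing on its head on the desk, 38 mm in diameter, 125 mm tall. Origin under its centre. Bystander.
- mouse: Black computer mouse, 100 by 60 by 34 mm. Origin under its centre. Bystander.
- mug: White mug, 80 mm in diameter, 95 mm tall. Origin under its centre. Bystander.
- stapler: Black stapler, 130 by 34 by about 50 mm. Origin under its centre. Bystander.
Mind the look-alikes: they are no part of the job. What is shaped like the thick_cell_b but pink is not meant. What is shaped like the thick_dispenser but purple or red is not meant.

How it is judged:
By the outcome, as a careful person would: the job done as asked, in the order asked, and still so for the second after the job is handed in, with the robot touching nothing.
It also fails if it takes over 32 s, if anything falls off the work surface, if the arm or the gripper's body presses on something with over 40 N, if the wrist force passes 120 N, or if a joint passes its speed limit or range.

### The arm

A 6-joint arm with a two-finger parallel gripper is mounted at the origin on the work surface. World frame = base frame: x ahead of the robot, y to its left, z up, the work surface at z = 0. Lengths are in mm, angles in rad, forces in N, time in s.
With the tool pointing down it reaches from about 350 to 875 mm from the base axis. Payload 4.2 kg.
Tool frame: the origin (TCP) lies where the fingers leave the gripper's body, on its centre line; the fingertips stand 73 mm ahead of it and the grasp point (between the pads) lies 54 mm ahead of it; z points along the fingers, y is the direction in which the jaws open and shut (so a half turn about z gives the same grasp; the last joint's range is limited). The gripper opens to 85 mm and grips with 20 to 120 N. Pads are 22 mm wide; open, the fingers measure 114 mm over their backs; the gripper's body (76 mm by 85 mm) begins 54 mm behind the grasp point. The pads swing forward as they close: fully open they stand 13 mm farther back than shut.
Start: joints at [-0.952, 0.385, 0.008, 0, -1.194, -0.259], TCP at [220.069, -584.952, 303.912] pointing down, gripper open.
Joint ranges: [-3.14, 3.14], [-1.21, 2.06], [-1.07, 1.41], [-3.16, 2.05], [-2.99, -0.16], [-3.1, 3.1]. Speed limits (rad/s): [2.79, 2.79, 3.14, 3.14, 3.14, 3.14].

### API

Orientations are given as a unit quaternion [x, y, z, w].
In Python, from bench import arm gives the robot as it stands.
- The arm moves only by the tool apply_moves, never from a script. Its argument "increments" is a list that holds one entry, the list of rows, each a list of 7 numbers: the shift along the tool's x, y, z scaled (see below), then the turn, a rotation vector about the tool's x, y, z scaled (see below), then the gripper's target within -1 to 1 (fully open at 1, half-way at 0, shut at -1). A call has 1 to 10 rows; each row is the pose to reach, as a shift and turn from the pose commanded when the call began, along the tool's axes at that moment; what a row does not reach only later rows make up. The controller multiplies each number of a shift by 100 mm and each number of a turn by 0.5 rad. A row lasts 1/10 s, in which the tool goes at most 50 mm and 8.59 degrees, less where a joint would pass 70% of its speed; a pose out of reach is approached as far as the arm can. A call with a number of a shift or a turn outside -1 to 1 is refused whole. A call with a gripper value outside its range is refused whole. The fingers move at their own pace and stop on an object; the grip force is fixed at half the most. Time passes only in rows, so rows that repeat a pose let the fingers close. It gives the time, the measured TCP pose, the force and the opening at its end, in the units of the state.
- arm.read_state(): the state, without advancing time (a new reading comes with each control period).
- arm.get_image(name): name is "scene" or "top"; returns a dict with "img" (480x640x3 uint8, red, green, blue), "fx", "fy", "cx", "cy" (pixels), "k1" (the pictures are not rectified: a ray, as slopes to the right and down, at radius r is drawn at 1 + k1 r^2 times it, then the intrinsics apply), "pose" (4x4, takes a point from camera to world coordinates). Camera axes: x right, y up, looking along -z (the intrinsics and any distortion apply to the point x, -y, -z); pixel columns grow to the right and rows downward; lengths in mm; the calibration is good to about 2 mm. A picture is of the moment at which its call begins. There is no depth.
- arm.job_done(): hands the job in, once; it reports no verdict.
Trained networks look in a picture, given as the dict that the camera call returned (one of the last four; its "shot" number tells which), for a name from the list of things; names that differ only in an ending like _2 or _b are one class to them, and where a whole thing is asked for, a point or a joint stands for the part that bears it (a point fixed in the world has none). Each returns a list of dicts, best first, with "conf" (0 to 1); they miss things now and then, are a little off and sometimes report something else, mostly with a low value. They report only what shows in the picture. A call takes as long as a camera call. They do not tell look-alikes from the thing itself.
- arm.outline_of(label, picture): "pixels" (480x640 bool, what is visible of it) and "box" ([centre column, centre row, width, height] in pixels, round what is visible of it).
- arm.mark_of(label, picture): "at" ([column, row] in pixels: a listed point, or the origin of a listed thing).
The state is a dict: "clock": time; "joints": joint angles; "joint_vel": joint speeds; "joint_efforts": joint torques, N m; "position": TCP position; "ee_rot": TCP orientation; "contact_force": force on the tool from outside, world axes, zero at the start; "wrist_torque": the same for the moment, N m; "gripper_width": finger opening in mm.
Only numpy, scipy, OpenCV 4.12 (cv2) and the standard library are available. Lean on these libraries where they do the work, as an engineer would, in place of code of your own. Each camera call takes 0.05 s, during which the arm holds its last target.

## Working session

There is one attempt and no reset: what is moved stays moved. The work goes in short steps, Python scripts to look and compute and a tool call to move; the robot and the scene stay as the last step left them, time stands still between calls to the robot, and variables do not carry over. Pictures are saved under pics/ and viewed, and the job is handed in when it is done.

Besides the shell and the picture viewer there is one more tool, called as name(argument=value, ...) on one line, values as JSON. apply_moves: Moves the arm, as the interface text tells. Shifts and turns lie within -1 to 1; 1 stands for 100 mm of shift or 0.5 rad of turn. Its arguments: {"type":"object","properties":{"increments":{"type":"array"}},"required":["increments"]}

```bash
mkdir -p pics; ls; python3 - <<'E'
from bench import arm
import cv2,pickle
s=arm.read_state();print(s)
for n in("scene","top"):
    p=arm.get_image(n);cv2.imwrite(f"pics/{n}0.png",p["img"][:,:,::-1]);pickle.dump(p,open(n+"0.pkl","wb"))
    print(n,{k:v for k,v in p.items() if k!="img"})
    for l in["thick_dispenser","thick_paddle","thick_cell_a","thin_cell_a","thin_paddle","thick_tray","torch","mug","mouse","stapler"]:
        print(l,[(round(d["conf"],2),[int(v) for v in d["at"]]) for d in arm.mark_of(l,p)])
E
```

```text
pics
{'clock': 0.0, 'joints': array([-9.52371107e-01,  3.85574918e-01,  6.59895572e-03, -4.65937613e-04,
       -1.19401429e+00, -2.58625261e-01]), 'joint_vel': array([-6.19016285e-04,  5.31673280e-04, -3.22584082e-04,  5.25599875e-04,
       -7.82836766e-04,  2.63902680e-05]), 'joint_efforts': array([ 9.32547628e-04, -3.92290986e+01,  1.88400275e+01,  4.18626487e+00,
       -4.64339013e-03,  1.79837798e-06]), 'position': array([ 219.93249472, -584.5626206 ,  302.80472084]), 'ee_rot': array([-1.78846489e-01,  9.83876356e-01,  1.08510846e-03, -2.69731817e-04]), 'contact_force': array([0.53206206, 0.07958491, 0.44477867]), 'wrist_torque': array([ 0.01967032, -0.01711041, -0.01703344]), 'gripper_width': 85.79557434009143}
scene {'fx': 558.0554149717066, 'fy': 558.0554149717066, 'cx': 324.53777991568063, 'cy': 238.80279046260327, 'k1': 0.02039959986548367, 'pose': array([[ 7.53014229e-01, -4.37911304e-01,  4.91124486e-01,
         1.26584135e+03],
       [ 6.57672429e-01,  4.77189053e-01, -5.82887282e-01,
        -8.52272626e+02],
       [ 2.08937021e-02,  7.61921451e-01,  6.47332338e-01
[... 920 characters left out ...]
,
        -2.28520432e+01],
       [ 4.59857816e-03,  2.20991288e-01,  9.75264940e-01,
         1.32408764e+03],
       [ 0.00000000e+00,  0.00000000e+00,  0.00000000e+00,
         1.00000000e+00]]), 'shot': 2}
thick_dispenser [(0.96, [227, 357]), (0.88, [272, 241])]
thick_paddle [(0.78, [294, 323]), (0.62, [156, 367]), (0.6, [211, 228])]
thick_cell_a [(0.77, [271, 245]), (0.76, [319, 228]), (0.53, [277, 185])]
thin_cell_a [(0.45, [437, 240]), (0.45, [436, 235])]
thin_paddle [(0.71, [382, 238])]
thick_tray [(0.95, [346, 369]), (0.69, [267, 268]), (0.55, [228, 385])]
torch [(0.65, [328, 159]), (0.16, [439, 240])]
mug [(0.84, [143, 199])]
mouse [(0.78, [517, 282])]
stapler [(0.82, [123, 301])]
```

View pics/scene0.png

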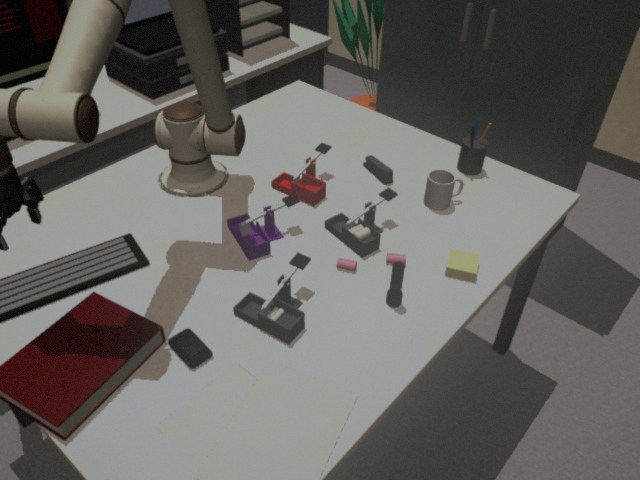

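View pics/top0.png

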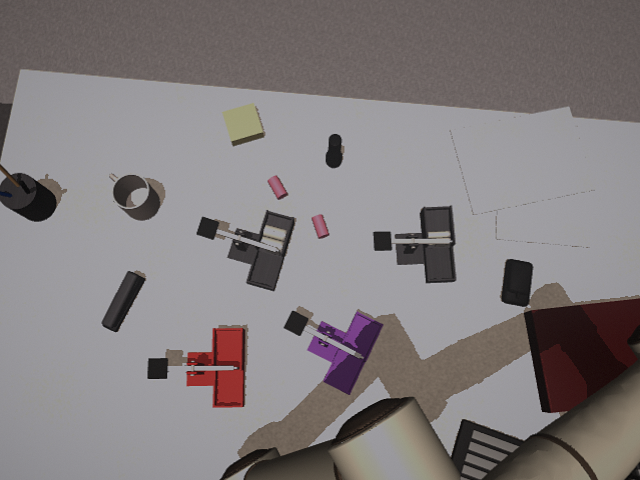

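Two black dispensers show in the top view: the left at about (270,248) and the right at about (437,243). I'll zoom in to tell thick from thin.

```bash
python3 - <<'E'
import cv2,numpy as np
t=cv2.imread("pics/top0.png");s=cv2.imread("pics/scene0.png")
f=lambda i,x,y,w,h:cv2.resize(i[y:y+h,x:x+w],(400,300),interpolation=cv2.INTER_CUBIC)
cv2.imwrite("pics/z.png",np.clip(1.5*np.vstack([np.hstack([f(t,190,195,120,100),f(t,360,195,120,100)]),np.hstack([f(s,310,175,100,90),f(s,225,245,100,90)])]),0,255).astype(np.uint8))
E
```

```text
(no output)
```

View pics/z.png

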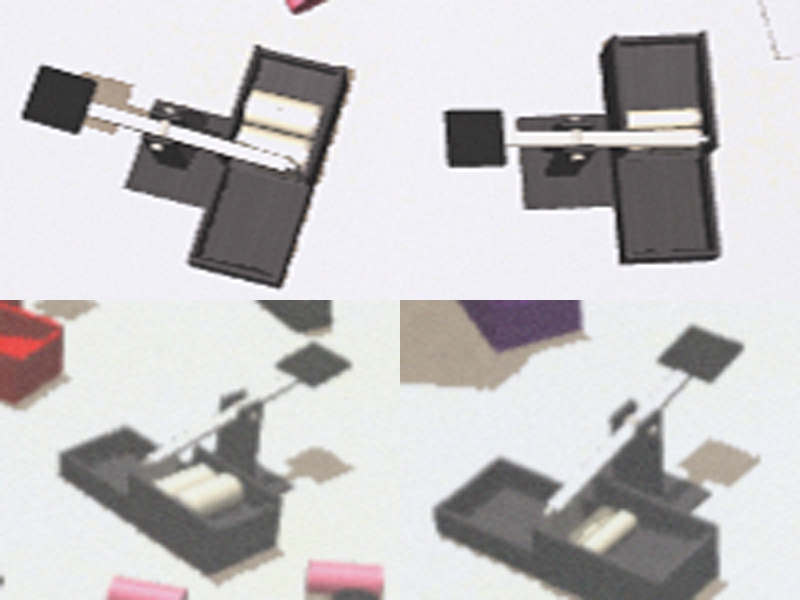

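The left dispenser, at top (270,248), holds the two thick batteries. Its paddle is at top (207,228) and scene (388,194). I'll triangulate the paddle from these.

```bash
cat > h.py <<'E'
import numpy as np,cv2,pickle
from bench import arm
def ray(p,uv):
    K=np.array([[p["fx"],0,p["cx"]],[0,p["fy"],p["cy"]],[0,0,1.]])
    x,y=cv2.undistortPoints(np.array([[uv]],float),K,np.array([p["k1"],0,0,0,0.]))[0,0]
    P=p["pose"];d=P[:3,:3]@np.array([x,-y,-1]);return P[:3,3],d/np.linalg.norm(d)
def tri(a,b):
    (o1,d1),(o2,d2)=a,b
    t=np.linalg.lstsq(np.c_[d1,-d2],o2-o1,rcond=None)[0]
    p,q=o1+t[0]*d1,o2+t[1]*d2;return (p+q)/2,np.linalg.norm(p-q)
def atz(r,z):
    o,d=r;return o+d*(z-o[2])/d[2]
E
python3 - <<'E'
from h import *
S=pickle.load(open("scene0.pkl","rb"));T=pickle.load(open("top0.pkl","rb"))
# dark-blob centre
for p,c in((T,(207,228)),(S,(388,194))):
    g=p["img"].max(2);m=(g<75).astype(np.uint8)
    n,l,st,ce=cv2.connectedComponentsWithStats(m)
    k=l[c[1],c[0]];print(k,st[k],ce[k]);p["c"]=ce[k]
print("paddle",tri(ray(T,T["c"]),ray(S,S["c"])), atz(ray(T,T["c"]),93))
# predicted from networks: live pictures for outline
pt=arm.get_image("top");ps=arm.get_image("scene")
for p in(pt,ps):
    for d in arm.outline_of("thick_paddle",p)[:6]: print(p["shot"],d["conf"],d["box"])
# dispenser: tray corners (top, crop px) at rim heights
f=lambda x,y:(190+x*120/400,195+y*100/300)
A=[atz(ray(T,f(*q)),z)[:2] for q,z in(((190,262),26),((282,286),26),((256,47),46),((350,70),46))]
A=np.array(A);print(A.round(1))
print([np.linalg.norm(A[i]-A[j]).round(1) for i,j in((0,1),(2,3),(0,2),(1,3))])
ax=(A[2]+A[3]-A[0]-A[1]);ax/=np.linalg.norm(ax);print("x axis",ax,np.arctan2(ax[1],ax[0]))
fr=(A[0]+A[1])/2;bk=(A[2]+A[3])/2
org=((fr+105*ax)+(bk-56*ax))/2;ay=np.array([-ax[1],ax[0]])
print("org",org,"pred paddle",org-26*ax+130*ay)
E
```

```text
10 [197 217  22  23 334] [207.6257485  227.79041916]
94 [380 189  17  11 107] [388.         194.11214953]
paddle (array([579.47327493, 234.18644879,  89.50907884]), np.float64(2.7836420273101368)) [579.67210017 234.48800953  93.        ]
3 0.95 [238.1, 237.6, 89.6, 34.1]
3 0.73 [322.6, 336.8, 77.5, 48.8]
3 0.6 [192.4, 368.9, 91.2, 20.3]
4 0.64 [269.4, 215.5, 61.5, 41.6]
4 0.62 [312.4, 163.1, 37.9, 39.6]
4 0.61 [370.6, 209.7, 52.5, 41.4]
[[482.7 147.7]
 [470.8  86.4]
 [641.2 120.6]
 [629.6  57.4]]
[np.float64(62.5), np.float64(64.2), np.float64(160.8), np.float64(161.4)]
x axis [ 0.98469648 -0.17427806] -0.1751725580296671
org [580.17582988  98.77584176] pred paddle [577.22986886 231.31761372]
```

apply_moves(increments=[[[-0.3,0.3,0,0,0,0,-1],[-0.6,0.6,0,0,0,0,-1],[-0.9,0.9,0,0,0,0,-1],[-1,1,0,0,0,0,-1],[-1,1,0,0,0,0,-1]]])

```text
clock: 1.8
position: [279.2, -454.9, 304.6]
ee_rot: [-0.18, 0.984, -0.0, 0.0]
contact_force: [-0.2, -0.2, 0.2]
gripper_width: 12.4
```

apply_moves(increments=[[[-0.3,0.3,0,0,0,0,-1],[-0.6,0.6,0,0,0,0,-1],[-0.9,0.9,0,0,0,0,-1],[-1,1,0,0,0,0,-1]]])

```text
clock: 2.2
position: [337.7, -326.1, 304.2]
ee_rot: [-0.18, 0.984, -0.0, 0.0]
contact_force: [0.9, -1.0, 0.1]
gripper_width: -0.1
```

apply_moves(increments=[[[-0.3,0.3,0,0,0,0,-1],[-0.6,0.6,0,0,0,0,-1],[-0.9,0.9,0,0,0,0,-1],[-1,1,0,0,0,0,-1]]])

```text
clock: 2.6
position: [396.7, -197.2, 304.3]
ee_rot: [-0.18, 0.984, -0.0, 0.001]
contact_force: [-0.8, -1.0, 0.2]
gripper_width: 0.3
```

apply_moves(increments=[[[-0.3,0.3,0,0,0,0,-1],[-0.6,0.6,0,0,0,0,-1],[-0.9,0.9,0,0,0,0,-1],[-1,1,0,0,0,0,-1]]])

```text
clock: 3.0
position: [455.7, -68.0, 304.1]
ee_rot: [-0.18, 0.984, -0.0, 0.001]
contact_force: [0.3, -0.5, 0.0]
gripper_width: -0.1
```

apply_moves(increments=[[[-0.3,0.3,0,0,0,0,-1],[-0.6,0.6,0,0,0,0,-1],[-0.9,0.9,0,0,0,0,-1],[-1,1,0,0,0,0,-1]]])

```text
clock: 3.4
position: [514.1, 61.0, 303.6]
ee_rot: [-0.18, 0.984, -0.0, 0.0]
contact_force: [-0.3, -0.2, -1.2]
gripper_width: -0.6
```

apply_moves(increments=[[[-0.3,0.3,0,0,0,0,-1],[-0.6,0.6,0,0,0,0,-1],[-0.9,0.9,0,0,0,0,-1],[-1,1,0,0,0,0,-1],[-1,1,0,0,0,0,-1]]])

```text
clock: 3.9
position: [571.4, 188.4, 302.9]
ee_rot: [-0.179, 0.984, -0.0, -0.001]
contact_force: [-0.3, -1.3, -1.1]
gripper_width: -0.2
```

apply_moves(increments=[[[-0.12,0.2,0,0,0,-0.28,-1],[-0.23,0.39,0,0,0,-0.55,-1],[-0.23,0.39,0,0,0,-0.82,-1],[-0.23,0.39,0,0,0,-1,-1],[-0.23,0.39,0,0,0,-1,-1]]])

```text
clock: 4.4
position: [578.1, 230.6, 304.0]
ee_rot: [-0.416, 0.909, -0.0, -0.0]
contact_force: [0.5, 0.2, 0.2]
gripper_width: -0.0
```

apply_moves(increments=[[[0,0,0.2,0,0,-0.28,-1],[0,0,0.4,0,0,-0.55,-1],[0,0,0.6,0,0,-0.82,-1],[0,0,0.8,0,0,-1,-1],[0,0,1,0,0,-1,-1],[0,0,1,0,0,-1,-1]]])

```text
clock: 5.0
position: [576.8, 230.2, 201.0]
ee_rot: [-0.627, 0.779, 0.001, -0.003]
contact_force: [-0.6, -0.4, 0.0]
gripper_width: 0.0
```

```bash
python3 - <<'E'
from h import *
from scipy.spatial.transform import Rotation as R
s=arm.read_state();print(s["position"],R.from_quat(s["ee_rot"]).as_matrix().round(3),s["contact_force"])
ims=[]
for n,(x,y) in(("top",(150,180)),("scene",(310,130))):
    p=arm.get_image(n);ims.append(cv2.resize(p["img"][y:y+120,x:x+160,::-1],(400,300),interpolation=cv2.INTER_CUBIC))
cv2.imwrite("pics/a1.png",np.hstack(ims))
E
```

```text
[576.80334433 230.23877878 201.0274121 ] [[-0.213 -0.977 -0.006]
 [-0.977  0.213 -0.003]
 [ 0.005  0.005 -1.   ]] [-0.59810376 -0.39486756  0.02876521]
```

View pics/a1.png

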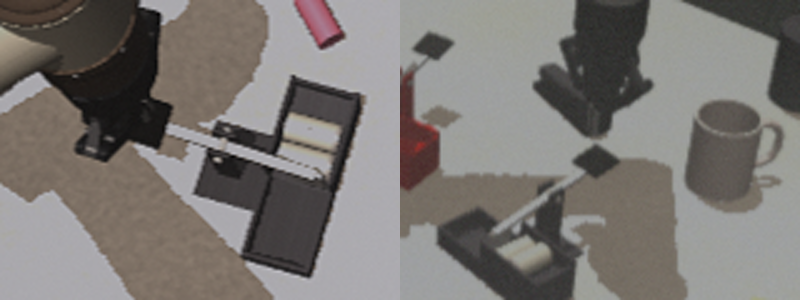

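The fingertips are directly above the paddle, with about 35 mm to go. I'll descend in stages.

apply_moves(increments=[[[-0.03,-0.02,0.12,0,0,0,-1],[-0.03,-0.02,0.22,0,0,0,-1],[-0.03,-0.02,0.3,0,0,0,-1],[-0.03,-0.02,0.36,0,0,0,-1],[-0.03,-0.02,0.42,0,0,0,-1],[-0.03,-0.02,0.47,0,0,0,-1],[-0.03,-0.02,0.5,0,0,0,-1],[-0.03,-0.02,0.5,0,0,0,-1]]])

```text
clock: 5.9
position: [581.2, 235.5, 154.1]
ee_rot: [-0.629, 0.778, -0.0, 0.001]
contact_force: [0.6, 2.8, 2.9]
gripper_width: 0.0
```

apply_moves(increments=[[[0,0,0.03,0,0,0,-1],[0,0,0.06,0,0,0,-1],[0,0,0.08,0,0,0,-1],[0,0,0.08,0,0,0,-1]]])

```text
clock: 6.3
position: [581.1, 235.3, 145.9]
ee_rot: [-0.629, 0.778, -0.0, 0.0]
contact_force: [2.1, 2.2, 3.3]
gripper_width: 0.2
```

```bash
python3 - <<'E'
from h import *
s=arm.read_state();print(s["position"],s["contact_force"])
ims=[]
for n,(x,y) in(("top",(150,180)),("scene",(310,130))):
    p=arm.get_image(n);ims.append(cv2.resize(p["img"][y:y+120,x:x+160,::-1],(400,300),interpolation=cv2.INTER_CUBIC))
cv2.imwrite("pics/a2.png",np.hstack(ims))
E
```

```text
[581.13560903 235.26194364 145.8820446 ] [2.08691184 2.23064328 3.33663183]
```

View pics/a2.png

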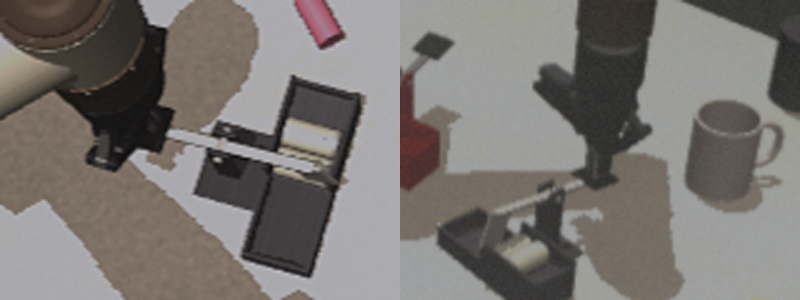

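The lever is pressed partway and the gate is lifting. I'll keep going down to the stop.

apply_moves(increments=[[[0,0,0.03,0,0,0,-1],[0,0,0.05,0,0,0,-1],[0,0,0.06,0,0,0,-1],[0,0,0.06,0,0,0,-1]]])

```text
clock: 6.8
position: [581.0, 234.8, 140.1]
ee_rot: [-0.629, 0.778, -0.0, 0.0]
contact_force: [1.1, 1.9, 5.3]
gripper_width: 0.1
```

apply_moves(increments=[[[0,0,0.01,0,0,0,-1],[0,0,0.02,0,0,0,-1],[0,0,0.02,0,0,0,-1],[0,0,0.02,0,0,0,-1]]])

```text
clock: 7.2
position: [581.1, 234.8, 139.8]
ee_rot: [-0.629, 0.777, -0.001, 0.0]
contact_force: [-0.8, 1.5, 10.6]
gripper_width: -0.1
```

```bash
python3 - <<'E'
from h import *
s=arm.read_state();print(s["position"],s["contact_force"])
ims=[]
for n,(x,y) in(("top",(150,180)),("scene",(310,130))):
    p=arm.get_image(n);ims.append(cv2.resize(p["img"][y:y+120,x:x+160,::-1],(400,300),interpolation=cv2.INTER_CUBIC))
cv2.imwrite("pics/a3.png",np.hstack(ims))
E
```

```text
[581.06881586 234.8160296  139.75173729] [-0.82480042  1.5221129  10.55666744]
```

View pics/a3.png

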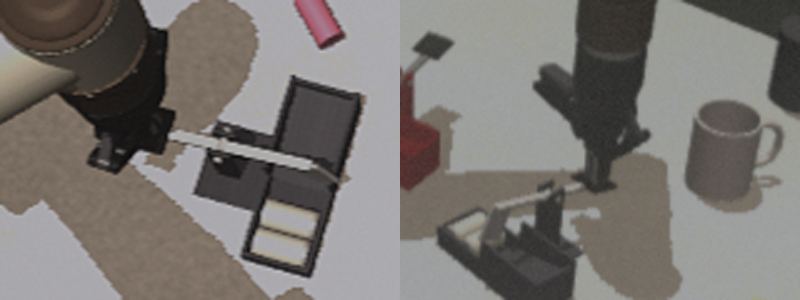

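The lever is at its stop: force has risen to 10.6 N. Both batteries lie in the tray at crop (290,217) and (282,245). I'll hold briefly, then lift smoothly.

apply_moves(increments=[[[0,0,0,0,0,0,-1],[0,0,0,0,0,0,-1],[0,0,0,0,0,0,-1],[0,0,0,0,0,0,-1],[0,0,0,0,0,0,-1]]])

```text
clock: 7.8
position: [581.1, 234.8, 139.7]
ee_rot: [-0.629, 0.777, -0.0, 0.0]
contact_force: [-0.6, 1.5, 10.6]
gripper_width: 0.1
```

apply_moves(increments=[[[0,0,-0.05,0,0,0,-1],[0,0,-0.11,0,0,0,-1],[0,0,-0.17,0,0,0,-1],[0,0,-0.23,0,0,0,-1],[0,0,-0.3,0,0,0,-1],[0,0,-0.4,0,0,0,-1],[0,0,-0.6,0,0,0,-1],[0,0,-0.8,0,0,0,-1],[0,0,-1,0,0,0,-1],[0,0,-1,0,0,0,-1]]])

```text
clock: 8.8
position: [581.3, 235.3, 240.9]
ee_rot: [-0.629, 0.778, -0.0, 0.002]
contact_force: [0.5, 0.5, -0.1]
gripper_width: -0.1
```

```bash
python3 - <<'E'
from h import *
s=arm.read_state();print(s["position"],s["contact_force"])
ims=[]
for n,(x,y) in(("top",(150,180)),("scene",(310,130))):
    p=arm.get_image(n);cv2.imwrite(f"pics/{n}4.png",p["img"][:,:,::-1]);ims.append(cv2.resize(p["img"][y:y+120,x:x+160,::-1],(400,300),interpolation=cv2.INTER_CUBIC))
    if n=="top":
        org=np.array([581,99.5]);ax=np.array([.9847,-.1743])
        for u in((290,217),(282,245)):
            q=atz(ray(p,(150+u[0]*.4,180+u[1]*.4)),17)[:2];print("cell disp x",(q-org)@ax,(q-org)@[.1743,.9847])
cv2.imwrite("pics/a4.png",np.hstack(ims))
E
```

```text
[581.30434134 235.34327118 240.85831896] [ 0.45083814  0.46487129 -0.09908154]
cell disp x -60.14493892350163 1.569404188496696
cell disp x -85.84702917218664 1.291073045907135
```

View pics/a4.png

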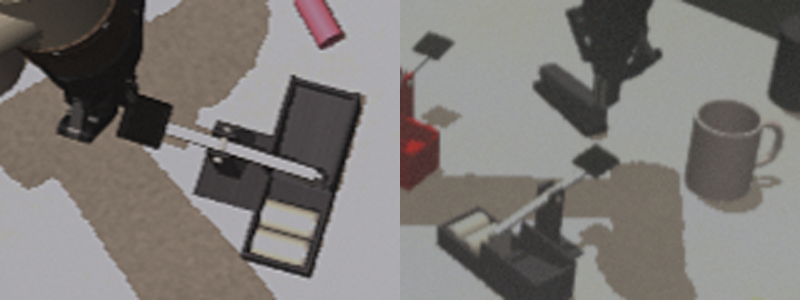

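View pics/scene4.png

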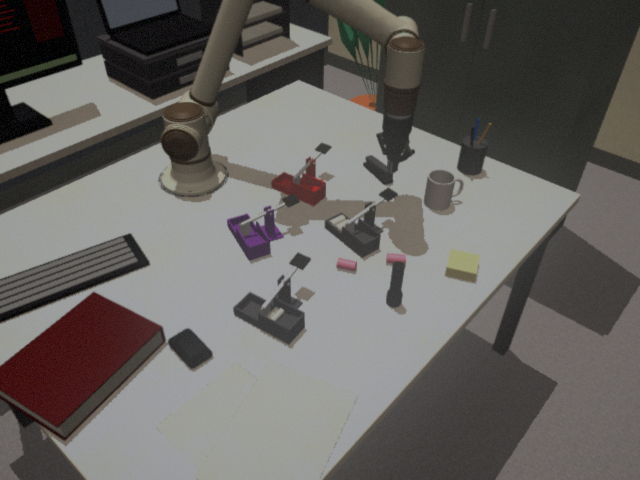

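The paddle is back up, with its centre at scene (388,194) as before. The gate is shut, both batteries are in the tray, and the bystanders haven't moved.

```bash
python3 -c "
from bench import arm
print(arm.job_done())"
```

```text
the job is handed in; nothing more can be done
None
```

I pressed the thick-battery dispenser's paddle down to its stop with the closed fingertips. I held it until both batteries had rolled into the tray, then lifted so the gate dropped shut, and handed the job in at about 9 s. The thick-battery dispenser was the left of the two black ones in the top view.

- **Paddle position:** two-view triangulation put the paddle centre at about (579, 234, 90) mm. The dispenser's outline predicted (577, 231), about 4 mm away, and the rays missed each other by 2.8 mm. I pressed at about (581, 235), and the paddle went down as expected.
- **Press force:** the upward force was 10.6 N at the stop, with a sum of about 11 N, well under the limits.
- **Batteries:** they lie at dispenser x of about -60 and -86 mm, both below the required -38 mm.
- **After release:** the lever is back at rest and the gate is shut. The tool reads about 0 N and its fingertips are roughly 75 mm above the paddle.
- **Other items:** in the last pictures the thin-battery dispenser, torch, mouse, mug and stapler look unmoved. I judged this by eye and did not measure it.

No check failed.

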